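Lay the boxed lens down in its carry case and shut the lid

ROBOT

A 6-joint arm with a two-finger parallel gripper is mounted at the origin on the work surface. World frame = base frame: x ahead of the robot, y to its left, z up, the work surface at z = 0. Lengths are in m, angles in rad, forces in N, time in s.
With the tool pointing down it reaches from about 0.375 to 0.9 m from the base axis. Payload 3.1 kg.
Tool frame: the origin (TCP) lies at the very end of the fingers, on their centre line; the grasp point (between the pads) lies 19 mm behind it; z points along the fingers, y is the line along which they close (so a half turn about z gives the same grasp; the last joint's range is limited). The gripper opens to 85 mm and grips with 20 to 120 N. Pads are 22 mm wide; open, the fingers measure 114 mm over their backs; the gripper's body (76 mm by 85 mm) begins 54 mm behind the grasp point. The pads swing forward as they close: fully open they stand 13 mm farther back than shut.
Start: joints at [-1.458, 0.527, 1.433, -0, 1.181, -0.178], TCP at [0.18, -0.599, 0.231] pointing down, gripper open.
Joint ranges: [-3.08, 3.08], [-0.75, 2.2], [0.22, 2.44], [-1.43, 4.57], [0, 2.65], [-2.85, 2.85]. Speed limits (rad/s): [2.79, 2.79, 3.14, 3.14, 3.14, 3.14].

INTERFACE

Orientations are given as a unit quaternion [x, y, z, w].
In Python, from station import manip, vision gives the robot as it stands.
- The arm moves only by the tool drive_tool, never from a script. Its argument "deltas" is a list that holds one entry, the list of rows, each a list of 4 numbers: the shift along the tool's x, y, z in mm, then the turn about the tool's z in rad. A call has 1 to 5 rows; each row is the pose to reach, as a shift and turn from the pose commanded when the call began, along the tool's axes at that moment; what a row does not reach only later rows make up. A row lasts 1/12 s, in which the tool goes at most 41.7 mm and 7.16 degrees, less where a joint would pass 70% of its speed; a pose out of reach is approached as far as the arm can. A call with a gripper value outside its range is refused whole. "jaw" is the finger opening in mm, from 0 to 85.4, set as the call begins (left out, the last holds). The fingers move at their own pace and stop on an object; "force" is the grip in N (left out, the last holds). Time passes only in rows, so rows that repeat a pose let the fingers close. It gives the time, the measured TCP pose, the force, the opening and the grip force at its end, in the units of the state.
- manip.sense(): the state, without advancing time (a new reading comes with each control period).
- vision.snapshot(name): name is "side" or "top" or "wrist"; returns the picture (400x640x3 uint8, red, green, blue); there is no depth.
- vision.camera_model(name): a dict with "camera_matrix" (3x3 intrinsics, pixels), "rvec" (rotation vector, rad) and "tvec" (3), from world to camera coordinates, as OpenCV has them. Camera axes: x right, y down, z forward; pixel columns grow to the right and rows downward; lengths in m; the calibration is good to about 2 mm. A picture is of the moment at which its call begins: read the wrist's pose just before it. camera_model takes no time and is no camera call; for the wrist camera it gives the pose at the moment of the call.
- manip.sign_off(): hands the job in; it is judged then, once.
The state is a dict: "t": time; "q": joint angles; "qd": joint speeds; "tau": joint torques, N m; "tcp_pos": TCP position; "tool_rot": TCP orientation; "force": force on the tool from outside, world axes, zero at the start; "ft_torque": the same for the moment, N m; "finger_gap": opening from 0.0 (shut) to 1.0 (fully open); "gripper_force": force on a finger pad.
Only numpy, scipy, OpenCV 4.12 (cv2) and the standard library are available. Lean on these libraries where they do the work, as an engineer would, in place of code of your own. Each camera call takes 0.05 s, during which the arm holds its last target. There are 200 camera calls.

TASK

The lid of the carry case cannot shut because the tall yellow lens box stands on end inside it. With closed fingers, push the lens box over towards the middle of the case so that it lies flat on the case floor, then gently push the lid over until it is fully shut. Do not pick the box up, and leave the small orange film box and everything on the bench where it is.

Things in the scene. Friction and masses are not known exactly. Their poses are not given: they have to be found in the camera images.
- case: Fixed black open-topped carry case, 170 (its x) by 280 (its y) by 75 mm high, walls and floor 6 mm; origin at the centre of its underside, z up. Inner floor 6 mm, rim 75 mm above the bench. A blue lid is hinged along the whole top edge of its +x side. Its yaw varies about +90 degrees, so the open lid stands on the robot's left.
- case_lid (a joint): Lid angle, rad: 0 fully shut, 1.57 upright, 1.95 leaning right back; starts 1.7 to 1.92. Stiff hinge: the lid stays where left; 2 to 4 N near its free edge moves it. Flat panel, 170 (hinge to free edge) by 280 by 8 mm, no handle; shut, its top is 83 mm above the bench. Foam on its inner face cannot be felt. A standing lens box blocks it.
- case_hinge (a point): Middle of the lid hinge axis, at (85, 0, 75) mm in the case frame; the axis runs along the case's y and lies in the lid's inner face (underside when shut).
- case_lid_edge (a point): Middle of the lid's free edge, half-way through the 8 mm thickness, 170 mm from the hinge.
- lens_box: Loose yellow carton, black band, 85 (its x) by 55 (y) by 120 mm tall (z), 0.2 to 0.4 kg; origin under its centre. Starts upright on the case floor, 98 mm from the case centre at its +y or -y end, 85 mm side across the case, top 126 mm above the bench. Pushed high on its outer 85 mm face it tips about its lower edge, falls by itself past 25 degrees and lies 55 mm high, below the rim.
- lens_box_mid (a point): Centre of the lens box, 60 mm above its origin along its z.
- film_box: Small orange carton, 58 (x) by 36 (y) by 36 mm high, loose on the case floor at the other end from the lens box, about 98 mm from the case centre; origin at the centre of its underside. It stays where it is; there is room for the fallen lens box beside it.
- camera: Bystander: black and silver film camera, about 68 by 132 by 83 mm high, origin under its body. Leave alone.
- spare_lens: Bystander: black lens standing on end, 66 mm diameter, 75 mm high, origin at the centre of its underside. Leave alone.
- loupe: Bystander: clear loupe with red band, 48 mm diameter, 48 mm high, origin at the centre of its underside. Leave alone.
- canister: Bystander: black film canister with grey cap, 31 mm diameter, 50 mm high, origin at the centre of its underside. Leave alone.
- screwdriver: Bystander: screwdriver lying along its x, 170 mm long. Leave alone.
There are look-alikes about, which are no part of the job. Several things have the shape of the lens_box; the one meant has the colours described above. Of the things that look like the film_box, the smaller one is meant.

How it is judged:
By the outcome, as a careful person would: the job done as asked, in the order asked, and still so for the second after the job is handed in, with the robot touching nothing.
It also fails if it takes over 58 s, if anything falls off the work surface, if the arm or the gripper's body presses on something with over 40 N, if the wrist force passes 120 N, or if a joint passes its speed limit or range.

## Working session

There is one attempt and no reset: what is moved stays moved. The work goes in short steps, Python scripts to look and compute and a tool call to move; the robot and the scene stay as the last step left them, time stands still between calls to the robot, and variables do not carry over. Pictures are saved under pics/ and viewed, at most 10 in all, crops included, and the job is handed in when it is done.

Besides the shell and the picture viewer there is one more tool, called after "Emit:" by a JSON object that holds its "method" and its "body". drive_tool: Moves the arm, as the interface text tells. Its arguments: {"type":"object","properties":{"deltas":{"type":"array"},"jaw":{"type":"number"},"force":{"type":"number"}},"required":["deltas"]}

```bash
mkdir -p pics
python3 - <<'E'
from station import manip, vision
import cv2,numpy as np
for n in ["top","side"]:
    im=vision.snapshot(n); cv2.imwrite(f"pics/{n}0.png",cv2.resize(im[:,:,::-1],(800,500),interpolation=cv2.INTER_CUBIC)); cv2.imwrite(f"pics/raw_{n}0.png",im[:,:,::-1])
    m=vision.camera_model(n);R=cv2.Rodrigues(np.array(m["rvec"]))[0]
    print(n,m["camera_matrix"],(-R.T@np.array(m["tvec"]).ravel()).round(3),R.round(2).tolist())
s=manip.sense();print(s)
E
```

```text
top [[363.64911651   0.         319.56136373]
 [  0.         363.64911651 200.01790677]
 [  0.           0.           1.        ]] [ 0.474 -0.025  0.991] [[0.02, -1.0, -0.03], [-1.0, -0.01, -0.1], [0.1, 0.03, -0.99]]
side [[415.0345005    0.         320.70926723]
 [  0.         415.0345005  197.44629662]
 [  0.           0.           1.        ]] [1.1   0.565 0.659] [[-0.72, 0.69, 0.01], [0.41, 0.44, -0.8], [-0.55, -0.57, -0.6]]
{'t': 0.1, 'q': array([-1.45752613e+00,  5.28400851e-01,  1.43379827e+00,  1.23656026e-05,
        1.18138884e+00, -1.78515534e-01]), 'qd': array([-0.00039926, -0.00319959, -0.00322746,  0.00186142,  0.00066378,
       -0.00098765]), 'tau': array([-1.57466247e-04, -4.43302810e+01, -1.78586662e+01, -1.97812451e-04,
        3.91848735e-03,  2.10366636e-06]), 'tcp_pos': array([ 0.17973655, -0.59791633,  0.23040682]), 'tool_rot': array([ 9.89376349e-01,  1.45373467e-01,  3.82549410e-05, -9.96938021e-04]), 'force': array([-1.240957  , -0.024132  , -0.17937846]), 'ft_torque': array([ 0.01320561, -0.00038566,  0.01515771]), 'gripper_force': 0.0, 'finger_gap': 1.0025853753992873}
```

View pics/top0.png

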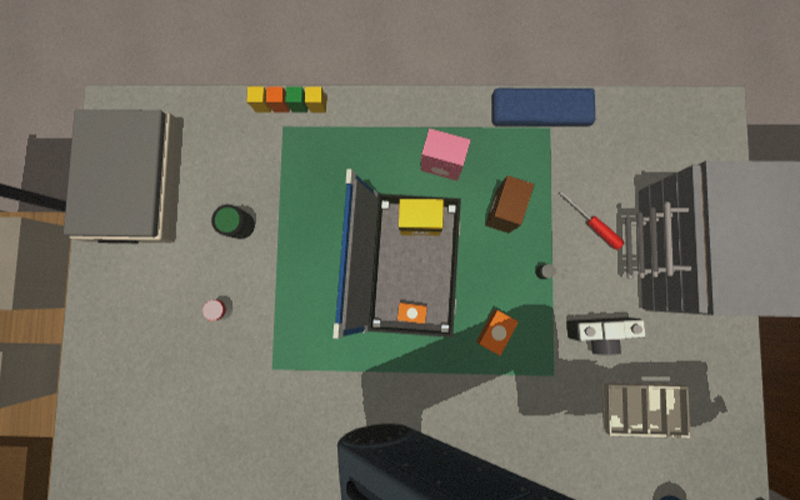

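View pics/side0.png

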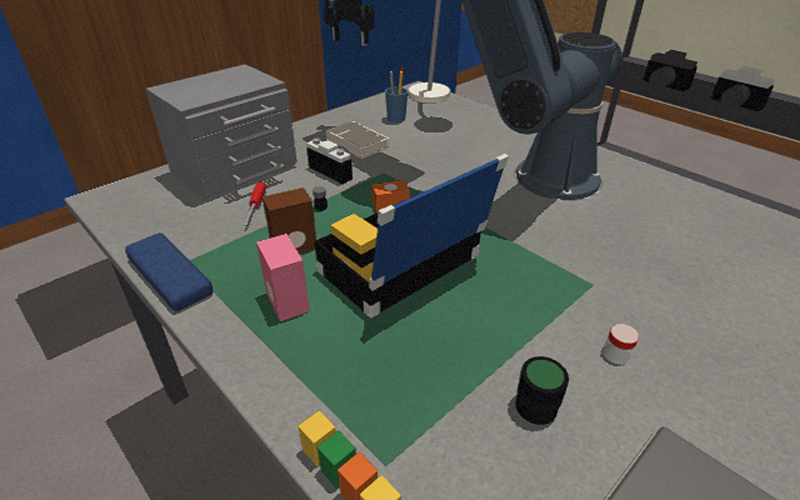

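The top view shows these candidates:
- **Lens box shape:** yellow with a band inside the case at (421,215), pink at (445,153) and brown at (510,203). I choose the yellow one.
- **Film box shape:** the small orange one in the case at (412,312) and a larger one outside at (498,331). The one in the case stays put.

The lid is on the left, with its free edge running from (349,175) to (336,332). I'll check in a close crop.

Run:
```python
import cv2
im=cv2.imread("pics/raw_top0.png")[95:285,255:445]
cv2.imwrite("pics/crop0.png",cv2.resize(im,(570,570),interpolation=cv2.INTER_CUBIC))
```

```text
(no output)
```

View pics/crop0.png

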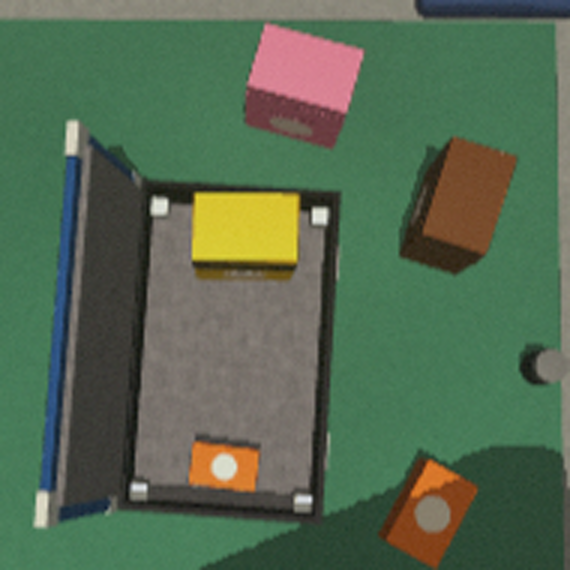

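The crop confirms the yellow box with the black band. Its top corners are (195,193), (300,193), (298,263) and (192,263). The rim's right corners are (340,192) and (322,520), and the lid's free edge runs from (73,122) to (42,525).

```bash
cat > h.py <<'E'
import cv2,numpy as np
from station import manip,vision
from scipy.spatial.transform import Rotation as Ro
def ray(n,uv,z):
    m=vision.camera_model(n);R=cv2.Rodrigues(np.array(m["rvec"]))[0];c=-R.T@np.array(m["tvec"]).ravel()
    p=cv2.undistortPoints(np.array([[uv]],float),np.array(m["camera_matrix"]),None)[0,0]
    d=R.T@np.array([*p,1]);return c+d*(z-c[2])/d[2]
def crop(u,v): return (u/3+255,v/3+95)
def tool(target):
    s=manip.sense();R=Ro.from_quat(s["tool_rot"]);return (R.inv().apply(np.array(target)-s["tcp_pos"])*1000).round(1)
E
python3 - <<'E'
from h import *
for nm,z,pts in [("lens",.126,[(195,193),(300,193),(298,263),(192,263)]),("rim",.075,[(146,182),(340,192),(322,520),(118,508)]),("pink",.12,[(267,24),(363,48),(340,115),(248,92)]),("brown",.12,[(455,138),(516,155),(480,250),(402,255)]),("lidedge",.24,[(78,122),(52,525)]),("film",.042,[(195,440),(259,447),(256,492),(190,485)])]:
    print(nm,[ray("top",crop(*p),z).round(3).tolist() for p in pts])
s=manip.sense();print(Ro.from_quat(s["tool_rot"]).as_matrix().round(3))
E
```

```text
lens [[0.658, 0.004, 0.126], [0.658, -0.08, 0.126], [0.602, -0.079, 0.126], [0.601, 0.006, 0.126]]
rim [[0.677, 0.048, 0.075], [0.671, -0.117, 0.075], [0.395, -0.104, 0.075], [0.402, 0.066, 0.075]]
pink [[0.801, -0.052, 0.12], [0.781, -0.131, 0.12], [0.725, -0.112, 0.12], [0.743, -0.037, 0.12]]
brown [[0.706, -0.205, 0.12], [0.693, -0.254, 0.12], [0.615, -0.224, 0.12], [0.61, -0.162, 0.12]]
lidedge [[0.683, 0.084, 0.24], [0.402, 0.094, 0.24]]
film [[0.458, 0.004, 0.042], [0.453, -0.052, 0.042], [0.415, -0.05, 0.042], [0.42, 0.007, 0.042]]
[[ 0.958  0.288 -0.   ]
 [ 0.288 -0.958  0.002]
 [ 0.    -0.002 -1.   ]]
```

Emit:
{"method": "drive_tool", "body": {"deltas": [[[28, -28, -6, 0], [56, -56, -12, 0], [84, -84, -18, 0], [112, -112, -24, 0], [140, -140, -30, 0]]], "jaw": 0, "force": 40}}

```text
t: 0.52
tcp_pos: [0.2739, -0.4222, 0.261]
tool_rot: [0.989, 0.145, -0.0, -0.001]
force: [1.7, 0.2, 0.5]
finger_gap: 0.296
gripper_force: 0.0
```

Emit:
{"method": "drive_tool", "body": {"deltas": [[[28, -28, 0, 0], [56, -56, 0, 0], [84, -84, 0, 0], [112, -112, 0, 0], [140, -140, 0, 0]]]}}

```text
t: 0.93
tcp_pos: [0.3677, -0.2478, 0.2612]
tool_rot: [0.989, 0.145, -0.0, -0.0]
force: [0.7, -0.9, 0.8]
finger_gap: 0.002
gripper_force: 0.0
```

Emit:
{"method": "drive_tool", "body": {"deltas": [[[28, -28, 0, 0.1], [45, -38, 0, 0.2], [45, -38, 0, 0.3], [45, -38, 0, 0.345], [45, -38, 0, 0.345]]]}}

```text
t: 1.35
tcp_pos: [0.3997, -0.1996, 0.2611]
tool_rot: [1.0, -0.026, -0.0, -0.0]
force: [-0.1, 0.3, 0.6]
finger_gap: -0.003
gripper_force: 0.0
```

Run:
```python
from h import *
s=manip.sense();print(s["t"],s["tcp_pos"],s["finger_gap"],Ro.from_quat(s["tool_rot"]).as_matrix().round(3).tolist(),tool([.70,-.038,.25]))
```

```text
1.35 [ 0.39967454 -0.19962003  0.26109372] -0.002639258402210753 [[0.999, -0.052, -0.001], [-0.052, -0.999, 0.0], [-0.001, -0.0, -1.0]] [ 291.5 -177.1   11. ]
```

Emit:
{"method": "drive_tool", "body": {"deltas": [[[33, -20, 0, 0], [66, -40, 0, 0], [99, -60, 0, 0], [132, -80, 0, 0], [165, -100, 0, 0]]]}}

```text
t: 1.77
tcp_pos: [0.5708, -0.1087, 0.261]
tool_rot: [1.0, -0.026, -0.0, -0.0]
force: [0.3, 0.0, -0.1]
finger_gap: -0.003
gripper_force: 0.0
```

Emit:
{"method": "drive_tool", "body": {"deltas": [[[32, -20, 0, 0], [64, -40, 0, 0], [96, -60, 0, 0], [126, -77, 0, 0], [126, -77, 0, 0]]]}}

```text
t: 2.18
tcp_pos: [0.7045, -0.0363, 0.2599]
tool_rot: [1.0, -0.024, 0.002, -0.001]
force: [0.6, 0.4, 0.8]
finger_gap: -0.001
gripper_force: 0.0
```

Emit:
{"method": "drive_tool", "body": {"deltas": [[[0, 0, 35, 0], [0, 0, 70, 0], [0, 0, 105, 0], [0, 0, 140, 0], [0, 0, 154, 0]]]}}

```text
t: 2.6
tcp_pos: [0.6952, -0.0393, 0.1015]
tool_rot: [1.0, -0.027, -0.005, -0.001]
force: [-0.5, 0.3, 0.7]
finger_gap: 0.001
gripper_force: 0.0
```

Emit:
{"method": "drive_tool", "body": {"deltas": [[[0, 0, 0, 0], [-5, 0, 0, 0], [-10, 0, 0, 0], [-15, 0, 0, 0], [-20, 0, 0, 0]]]}}

```text
t: 3.02
tcp_pos: [0.6803, -0.0385, 0.1099]
tool_rot: [1.0, -0.027, 0.002, 0.0]
force: [-0.2, 0.3, 0.6]
finger_gap: -0.002
gripper_force: 0.0
```

Run:
```python
from h import *
im=vision.snapshot("side")
cv2.imwrite("pics/s1.png",cv2.resize(im[90:290,160:460,::-1],(750,500),interpolation=cv2.INTER_CUBIC))
```

```text
(no output)
```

View pics/s1.png

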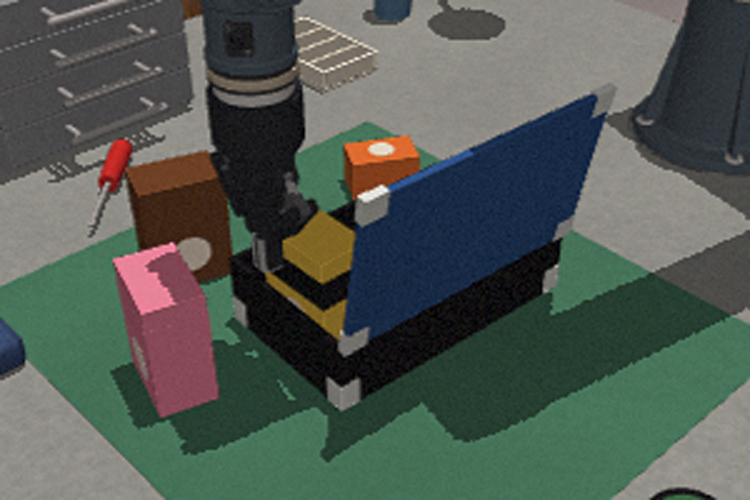

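The fingers at (265,255) stand just behind the upright box's outer face at (320,245), clear of the pink box. Next I push slowly.

Emit:
{"method": "drive_tool", "body": {"deltas": [[[-6, 0, 0, 0], [-12, 0, 0, 0], [-18, 0, 0, 0], [-24, 0, 0, 0], [-30, 0, 0, 0]]]}}

```text
t: 3.48
tcp_pos: [0.6493, -0.0366, 0.1076]
tool_rot: [1.0, -0.027, 0.0, 0.0]
force: [0.6, -1.4, 1.1]
finger_gap: -0.001
gripper_force: 0.4
```

Emit:
{"method": "drive_tool", "body": {"deltas": [[[-6, 0, 0, 0], [-12, 0, 0, 0], [-18, 0, 0, 0], [-24, 0, 0, 0], [-30, 0, 0, 0]]]}}

```text
t: 3.9
tcp_pos: [0.6187, -0.0348, 0.107]
tool_rot: [1.0, -0.027, -0.001, -0.0]
force: [-0.8, 0.3, 0.6]
finger_gap: 0.002
gripper_force: 0.0
```

Run:
```python
from h import *
im=vision.snapshot("side")
cv2.imwrite("pics/s2.png",cv2.resize(im[90:290,160:460,::-1],(750,500),interpolation=cv2.INTER_CUBIC))
```

```text
(no output)
```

View pics/s2.png

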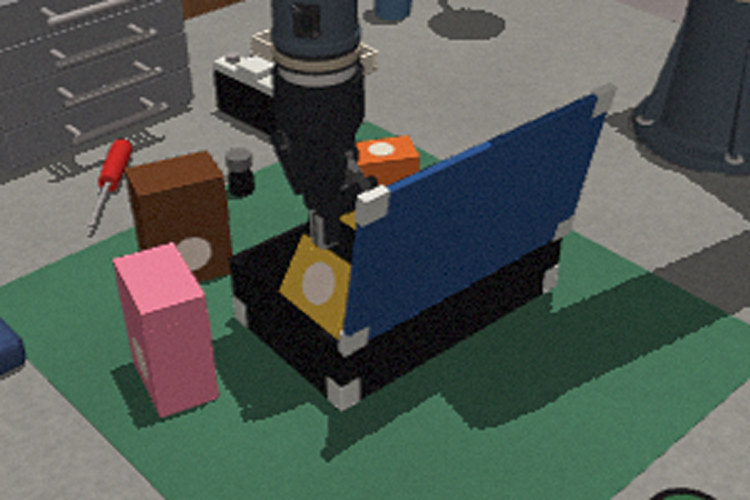

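The box's underside is visible at (320,285), so it is past tipping and falling. I lift clear.

Emit:
{"method": "drive_tool", "body": {"deltas": [[[0, 0, 0, 0], [0, 0, -20, 0], [0, 0, -50, 0], [0, 0, -85, 0], [0, 0, -120, 0]]]}}

```text
t: 4.37
tcp_pos: [0.6194, -0.0349, 0.228]
tool_rot: [1.0, -0.027, -0.001, -0.0]
force: [0.7, -0.1, -0.7]
finger_gap: 0.0
gripper_force: 0.0
```

Emit:
{"method": "drive_tool", "body": {"deltas": [[[0, 0, -30, 0], [0, 0, -60, 0], [0, 0, -90, 0], [0, 0, -100, 0], [0, 0, -100, 0]]]}}

```text
t: 4.78
tcp_pos: [0.6216, -0.0353, 0.3309]
tool_rot: [1.0, -0.027, 0.004, 0.001]
force: [0.1, 0.5, -0.5]
finger_gap: 0.002
gripper_force: 0.0
```

Run:
```python
from h import *
print(tool([.544,.145,.327]))
```

```text
[ -87.1 -176.     3. ]
```

Emit:
{"method": "drive_tool", "body": {"deltas": [[[-17, -35, 0, 0], [-34, -70, 0, 0], [-51, -105, 0, 0], [-68, -140, 0, 0], [-86, -176, 0, 0]]]}}

```text
t: 5.2
tcp_pos: [0.5413, 0.1464, 0.3246]
tool_rot: [1.0, -0.027, -0.002, 0.0]
force: [1.1, 0.6, -1.1]
finger_gap: 0.003
gripper_force: 0.0
```

Run:
```python
from h import *
im=vision.snapshot("top"); s=manip.sense(); print(s["tcp_pos"],s["t"])
a=im[95:285,255:445,::-1]; b=vision.snapshot("side")[90:290,160:460,::-1]
a=cv2.resize(a,(395,395),interpolation=cv2.INTER_CUBIC);b=cv2.resize(b,(400,267),interpolation=cv2.INTER_CUBIC)
o=np.zeros((395,800,3),np.uint8);o[:,:395]=a;o[:267,400:]=b
cv2.imwrite("pics/t3.png",o)
```

```text
[0.53696767 0.15353215 0.32474197] 5.25
```

View pics/t3.png

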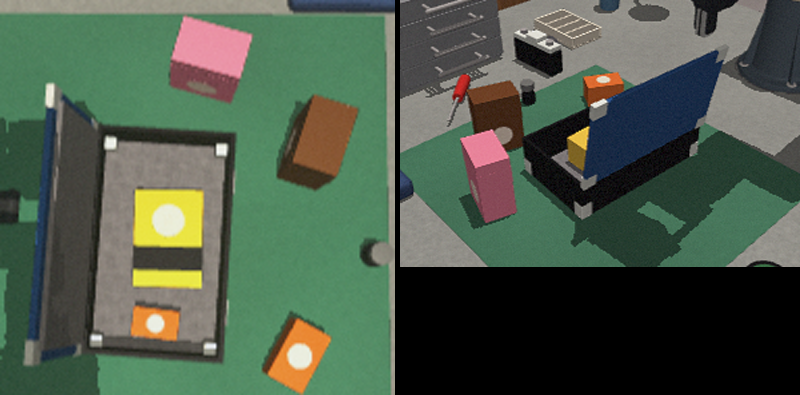

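The lens box lies flat, its top face centred at (168,238), and the film box at (155,323) is unmoved. The finger is left of the lid at (10,205). I lower it, then push the lid along its arc.

Emit:
{"method": "drive_tool", "body": {"deltas": [[[0, 0, 35, 0], [0, 0, 70, 0], [0, 0, 100, 0], [0, 0, 106, 0], [0, 0, 106, 0]]]}}

```text
t: 5.72
tcp_pos: [0.541, 0.1446, 0.2177]
tool_rot: [1.0, -0.027, -0.004, 0.0]
force: [-0.7, 0.6, 0.4]
finger_gap: 0.001
gripper_force: 0.0
```

Run:
```python
from h import *
s=manip.sense();print(s["tcp_pos"])
C=np.array([.540,.058,0])
for th,l,z in [(90,22,225),(75,-17,222),(60,-54,209),(45,-86,187),(30,-112,157),(20,-124,134),(10,-132,109),(0,-136,84)]:
    print(th,tool(C+np.array([.052*l,.999*l,z])/1000))
```

```text
[0.54098504 0.14458409 0.21768231]
90 [ 3.6 64.5 -7.3]
75 [  3.7 103.5  -4.2]
60 [  3.8 140.5   8.8]
45 [  4.1 172.5  30.9]
30 [  4.4 198.5  60.9]
20 [  4.6 210.5  83.9]
10 [  4.8 218.4 108.9]
0 [  5.  222.4 133.9]
```

Emit:
{"method": "drive_tool", "body": {"deltas": [[[0, 10, 0, 0], [0, 20, 0, 0], [0, 28, -2, 0], [0, 36, -4, 0], [0, 44, -6, 0]]]}}

```text
t: 6.13
tcp_pos: [0.5416, 0.1005, 0.2288]
tool_rot: [1.0, -0.027, 0.001, -0.0]
force: [0.6, 1.0, -1.0]
finger_gap: -0.001
gripper_force: 0.8
```

Emit:
{"method": "drive_tool", "body": {"deltas": [[[0, 10, -1, 0], [0, 20, -1, 0], [0, 30, 0, 0], [0, 40, 0, 0], [0, 50, 1, 0]]]}}

```text
t: 6.55
tcp_pos: [0.5382, 0.0504, 0.2263]
tool_rot: [1.0, -0.027, 0.0, -0.0]
force: [1.2, 1.3, 0.2]
finger_gap: -0.004
gripper_force: 0.7
```

Emit:
{"method": "drive_tool", "body": {"deltas": [[[0, 9, 2, 0], [0, 18, 4, 0], [0, 28, 8, 0], [0, 37, 11, 0], [0, 46, 15, 0]]]}}

```text
t: 6.97
tcp_pos: [0.5356, 0.0046, 0.2108]
tool_rot: [1.0, -0.027, -0.0, -0.0]
force: [1.5, 1.3, 0.8]
finger_gap: 0.001
gripper_force: 0.6
```

Run:
```python
from h import *
s=manip.sense();print(s["tcp_pos"],tool([.535,-.028,.187]))
im=vision.snapshot("side")
cv2.imwrite("pics/s4.png",cv2.resize(im[60:290,160:460,::-1],(750,575),interpolation=cv2.INTER_CUBIC))
```

```text
[0.53555612 0.00464036 0.21081791] [ 1.2 32.6 23.8]
```

View pics/s4.png

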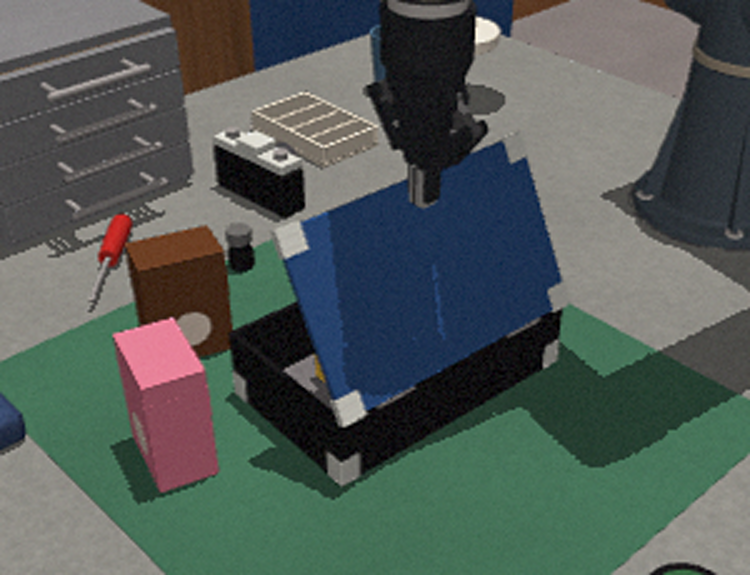

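The lid, at about 60°, is following the fingertip at (425,205). I keep along the arc.

Emit:
{"method": "drive_tool", "body": {"deltas": [[[0, 8, 5, 0], [0, 16, 11, 0], [0, 24, 17, 0], [0, 32, 24, 0], [0, 38, 31, 0]]]}}

```text
t: 7.43
tcp_pos: [0.5337, -0.0335, 0.1796]
tool_rot: [1.0, -0.027, 0.0, 0.0]
force: [0.6, -0.4, 0.3]
finger_gap: 0.003
gripper_force: 0.5
```

Emit:
{"method": "drive_tool", "body": {"deltas": [[[0, 7, 8, 0], [0, 14, 16, 0], [0, 20, 23, 0], [0, 25, 32, 0], [0, 30, 40, 0]]]}}

```text
t: 7.85
tcp_pos: [0.5319, -0.0628, 0.1392]
tool_rot: [1.0, -0.027, -0.0, -0.0]
force: [0.5, 0.6, 0.4]
finger_gap: 0.004
gripper_force: 0.4
```

Emit:
{"method": "drive_tool", "body": {"deltas": [[[0, 3, 6, 0], [0, 5, 12, 0], [0, 7, 18, 0], [0, 9, 24, 0], [0, 10, 30, 0]]]}}

```text
t: 8.27
tcp_pos: [0.5317, -0.0725, 0.1098]
tool_rot: [1.0, -0.026, 0.0, 0.0]
force: [0.6, -0.3, 1.0]
finger_gap: -0.002
gripper_force: 0.3
```

Run:
```python
from h import *
s=manip.sense();print(s["tcp_pos"],s["force"])
```

```text
[ 0.53165229 -0.0725348   0.10982926] [ 0.57241811 -0.30021786  0.95295613]
```

Now 10° remain. I go down gently, watching for a firm stop near z = 83 mm.

Emit:
{"method": "drive_tool", "body": {"deltas": [[[0, 1, 5, 0], [0, 2, 10, 0], [0, 3, 15, 0], [0, 3, 20, 0], [0, 3, 24, 0]]]}}

```text
t: 8.68
tcp_pos: [0.5315, -0.0754, 0.0858]
tool_rot: [1.0, -0.027, 0.0, 0.0]
force: [0.8, -0.4, 0.0]
finger_gap: 0.002
gripper_force: 0.3
```

Emit:
{"method": "drive_tool", "body": {"deltas": [[[0, 0, 1, 0], [0, 0, 2, 0], [0, 0, 3, 0], [0, 0, 3, 0], [0, 0, 3, 0]]]}}

```text
t: 9.1
tcp_pos: [0.5315, -0.0753, 0.0834]
tool_rot: [1.0, -0.027, 0.0, -0.0]
force: [-1.0, -0.2, 0.2]
finger_gap: -0.001
gripper_force: 0.0
```

Emit:
{"method": "drive_tool", "body": {"deltas": [[[0, 0, 0.5, 0], [0, 0, 1, 0], [0, 0, 1.5, 0], [0, 0, 1.5, 0], [0, 0, 1.5, 0]]]}}

```text
t: 9.52
tcp_pos: [0.5317, -0.0753, 0.083]
tool_rot: [1.0, -0.027, 0.0, 0.0]
force: [-1.7, 0.7, 7.0]
finger_gap: -0.001
gripper_force: 4.0
```

Firm contact at 83.0 mm with 7 N, so the lid is shut. I retreat straight up.

Emit:
{"method": "drive_tool", "body": {"deltas": [[[0, 0, -8, 0], [0, 0, -30, 0], [0, 0, -65, 0], [0, 0, -100, 0], [0, 0, -140, 0]]]}}

```text
t: 9.93
tcp_pos: [0.5304, -0.075, 0.2226]
tool_rot: [1.0, -0.027, -0.001, -0.0]
force: [0.5, -0.3, -0.5]
finger_gap: 0.001
gripper_force: 0.0
```

Emit:
{"method": "drive_tool", "body": {"deltas": [[[-25, 25, -20, 0], [-50, 55, -20, 0], [-75, 80, -20, 0], [-100, 110, -20, 0], [-100, 110, -20, 0]]]}}

```text
t: 10.35
tcp_pos: [0.4219, -0.1834, 0.2423]
tool_rot: [1.0, -0.029, -0.001, 0.001]
force: [-0.2, 1.3, 0.9]
finger_gap: 0.004
gripper_force: 0.0
```

Run:
```python
from h import *
a=vision.snapshot("top")[95:285,255:445,::-1]; b=vision.snapshot("side")[90:290,160:460,::-1]
a=cv2.resize(a,(395,395),interpolation=cv2.INTER_CUBIC);b=cv2.resize(b,(400,267),interpolation=cv2.INTER_CUBIC)
o=np.zeros((395,800,3),np.uint8);o[:,:395]=a;o[:267,400:]=b
cv2.imwrite("pics/t5.png",o)
```

```text
(no output)
```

View pics/t5.png

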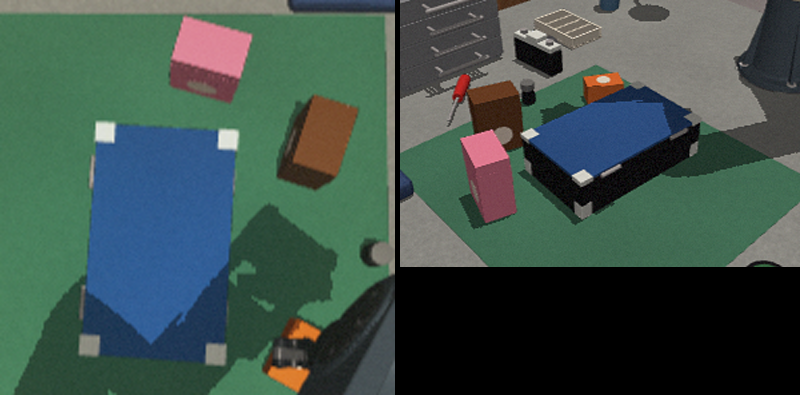

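The lid lies flush on the rim, corners (105,132) to (215,352). The neighbours are unmoved and the arm is clear.

```bash
python3 -c "
from station import manip
print(manip.sign_off())"
```

```text
the job is handed in; nothing more can be done
None
```

The lens box was tipped flat onto the case floor, then the lid was pushed gently shut (firm stop at 83 mm). The film box had not moved when last seen before the lid closed, the bench items in view stayed put, and the job was handed in at about 10.5 s.

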